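Slide the gap gauge into the dough sheeter up to its line

ROBOT

A 6-joint arm with a two-finger parallel gripper is mounted at the origin on the work surface. World frame = base frame: x ahead of the robot, y to its left, z up, the work surface at z = 0. Lengths are in m, angles in degrees, forces in N, time in s.
With the tool pointing down it reaches from about 0.35 to 0.875 m from the base axis. Payload 4.2 kg.
Tool frame: the origin (TCP) lies on the mounting face of the last link; the fingertips stand 182 mm ahead of it and the grasp point (between the pads) lies 164 mm ahead of it (r.tcp_to_grasp is the distance from the TCP to the grasp point, in m); z points along the fingers, y is the line along which they close (so a half turn about z gives the same grasp; the last joint's range is limited). The gripper opens to 87 mm and grips with 3 to 60 N. Pads are 19 mm wide; open, the fingers measure 117 mm over their backs; the gripper's body (75 mm by 190 mm) begins 51 mm behind the grasp point.
Start: joints at [-62.074, 22.042, 0.453, 0, -68.411, -14.817], TCP at [0.142, -0.609, 0.405] pointing down, gripper open.
Joint ranges: [-179.83, 179.83], [-69.29, 118.12], [-61.27, 80.66], [-181.25, 117.63], [-171.15, -9.14], [-177.46, 177.46]. Speed limits (degrees/s): [159.86, 159.86, 180, 180, 180, 180].

INTERFACE

Orientations are given as a 3x3 rotation matrix whose columns are the frame's x, y, z axes.
In Python, from station import sense, eyes, r gives the robot as it stands.
- The arm moves only by the tool jog_arm, never from a script. Its argument "increments" is a list of rows, each a list of 4 numbers: the shift along the tool's x, y, z normalised to -1 to 1, where 1 is 0.02 m, then the turn about the tool's z normalised to -1 to 1, where 1 is 0.08 rad. A call has 1 to 10 rows; each row shifts and turns the commanded pose from where the row before left it, along the tool's axes as they then stand; what a row does not reach is not made up. A row lasts 1/10 s, in which the tool goes at most 50 mm and 8.59 degrees, less where a joint would pass 70% of its speed; a pose out of reach is approached as far as the arm can. A call with a number of a shift or a turn outside -1 to 1 is refused whole. A call with a gripper value outside its range is refused whole. "grip" is the finger opening in mm, from 0 to 87, set as the call begins (left out, the last holds). The fingers move at their own pace and stop on an object; the grip force is fixed at half the most. Time passes only in rows, so rows that do not move let the fingers close. It gives the time, the measured TCP pose, the force, the opening and the grip force at its end, in the units of the state.
- sense(): the state, without advancing time (a new reading comes with each control period).
- eyes.capture(name): name is "scene" or "top"; returns the picture (400x640x3 uint8, blue, green, red); there is no depth.
- eyes.get_calibration(name): a dict with "camera_matrix" (3x3 intrinsics, pixels), "k1" (the pictures are not rectified: a ray, as slopes to the right and down, at radius r is drawn at 1 + k1 r^2 times it, then the intrinsics apply), "R" (3x3) and "t" (3): a world point X has camera coordinates R X + t. Camera axes: x right, y down, z forward; pixel columns grow to the right and rows downward; lengths in m; the calibration is good to about 2 mm. A picture is of the moment at which its call begins. get_calibration takes no time and is no camera call.
- r.finish_job(): hands the job in; it is judged then, once.
Trained networks look in the newest picture that a camera, given by its name, has taken for a name from the list of things; names that differ only in an ending like _2 or _b are one class to them, and where a whole thing is asked for, a point or a joint stands for the part that bears it (a point fixed in the world has none). Each returns a list of dicts, best first, with "conf" (0 to 1); they miss things now and then, are a little off and sometimes report something else, mostly with a low value. They report only what shows in the picture. A call takes as long as a camera call. They do not tell look-alikes from the thing itself.
- eyes.spot_in(camera, name): "centre" ([x, y, z] in m, in world coordinates, good to about 4 mm: the middle of the surface that is visible of it).
- eyes.outline_of(camera, name): "mask" (400x640 bool, what is visible of it).
The state is a dict: "time_s": time; "joints": joint angles; "joint_velocities": joint speeds; "effort": joint torques, N m; "tcp_pos": TCP position; "ee_rot": TCP orientation; "wrist_force": force on the tool from outside, world axes, zero at the start; "moment": the same for the moment, N m; "gripper_width": opening from 0.0 (shut) to 1.0 (fully open); "gripper_force": force on a finger pad.
Only numpy, scipy, OpenCV 4.12 (cv2) and the standard library are available. Lean on these libraries where they do the work, as an engineer would, in place of code of your own. Each camera call takes 0.05 s, during which the arm holds its last target. There are 200 camera calls.

TASK

The orange scraper has been left on the black feed tray of the dough sheeter: first put it away, lying flat in the open drawer tray. Then lay the wooden-handled gauge on the feed tray, slide its blade squarely into the slot in the green guard until the red line is level with the guard's face, and leave it lying there. Leave the drawer, the steamer, the dish and both chopstick pairs where they are.

Things in the scene. Friction and masses are not known exactly. Their poses are not given: they have to be found in the camera images.
- gauge: gap gauge, 0.11-0.22 kg, lying flat. Origin under the centre of its wooden grip (70 long in x, 22 wide in y, 40 high: grip it across y); x axis towards the blade tip, z up. Bare metal blade, 44 wide, 4 thick, level with the flat underside, from the grip's end (x = 35) to its tip at x = 135; a red line crosses it at x = 90, 45 from the tip
- gauge_line (a point): middle of the gauge's red line, at the level of the gauge's underside; same axes as the gauge
- scraper: orange scraper of stiff silicone, 0.06-0.13 kg, lying on the feed tray at the start, head towards the slot. Origin under its handle where it is best gripped; x axis towards the head, z up. Handle 20 wide in y, 20 high, from x = -50 to 40; flat head 56 wide, 10 thick, from x = 35 to 95
- mouth (a point): middle of the lower edge of the slot, on the outer face of the sheeter's upright green guard, level with the feed tray's top, 30 above the table. x axis horizontal, into the slot, square to the guard; z up. Slot 60 wide (y -30 to 30), 12 high; guard 10 thick; behind it a roller leaves 7 of height, lowest place 34 in
- sheeter: fixed dough sheeter; origin on the table straight below point mouth, same axes. Flat black feed tray, top face 30 above the table, from x = -140 to 0, y -75 to 75, running on level under the roller to x = 60. Guard and white machine body, x = 0 to 150, 210 wide (a crank and knob at its sides), 132 high
- tray_spot (a point): point on the drawer tray's inner floor, 20 above the table, midway across and 72 behind the inner face of the front wall; moves with the tray. x axis away from the robot into the drawer unit, z up. Inside 234 wide (y -117 to 117), front wall face at x = -72, walls 37 high, 8 thick. Always uncovered from x = -72 to 70; beyond lies the fixed drawer unit, 80 high; tray slides at 6 N
- steamer: bamboo steamer basket with its lid on, 190 diameter, 117 high, origin under its centre; bystander
- chopsticks_red: red lacquered chopstick pair, held together, 235 long, lying flat, origin under its middle; bystander
- chopsticks_black: black lacquered chopstick pair, held together, 235 long, lying flat, origin under its middle; bystander
- dish: small blue ceramic dish, 90 diameter, 22 high, origin under its centre; bystander
Not all that is in view belongs to the job. Leave any pink or purple look-alike of the gauge alone.

How it is judged (in metres and radians):
On the way, in this order (a step that is already met when the one before it is completed fails the run):
1. the orange scraper lies flat in the open drawer tray, let go (x of scraper in the frame of tray_spot between -0.072 and 0.12 m and y of scraper in the frame of tray_spot between -0.117 and 0.117 m and z of scraper in the frame of tray_spot between -0.005 and 0.018 m and angle between scraper's own z axis and vertical below 0.2 rad and contact force between scraper and the fingers below 0.05 N), for 0.2 s.
2. the gauge lies in the slot with its red line at the guard's face (x of gauge_line in the frame of mouth between -0.007 and 0.007 m and y of gauge_line in the frame of mouth between -0.011 and 0.011 m and z of gauge_line in the frame of mouth between -0.004 and 0.004 m and angle between the x axis of gauge and the x axis of mouth, either way round below 0.15 rad and angle between gauge's own z axis and vertical below 0.06 rad), for 0.2 s.
At the end, for the whole second after the job is handed in: The scraper lies flat (0.2 rad) and still on the drawer tray's floor; the gauge lies flat and still on the feed tray, square to the guard within 0.15 rad, its red line within 7 mm of the guard's face, 11 mm of the slot's middle and 4 mm of the feed tray's height (all of step 2 and x of scraper in the frame of tray_spot between -0.072 and 0.12 m and y of scraper in the frame of tray_spot between -0.117 and 0.117 m and z of scraper in the frame of tray_spot between -0.005 and 0.018 m and angle between scraper's own z axis and vertical below 0.2 rad and linear speed of each of scraper, gauge below 0.02 m/s); the robot touches nothing.
It fails at once if a bystander (steamer, chopsticks or dish) moved by more than 40 mm (distance of any of steamer, chopsticks_red, chopsticks_black, dish from where it was at the start of the episode above 0.04 m).
It fails at once if drawer tray pushed or pulled by more than 30 mm (distance of tray_spot from where it was at the start of the episode above 0.03 m).
It also fails if it takes over 58 s, if anything falls off the work surface, if the arm or the gripper's body presses on something with over 40 N, if the wrist force passes 120 N, or if a joint passes its speed limit or range.

## Working session

There is one attempt and no reset: what is moved stays moved. The work goes in short steps, Python scripts to look and compute and a tool call to move; the robot and the scene stay as the last step left them, time stands still between calls to the robot, and variables do not carry over. Pictures are saved under pics/ and viewed, at most 10 in all, crops included, and the job is handed in when it is done.

Besides the shell and the picture viewer there is one more tool, called after ">>>" by a JSON object that holds its "op" and its "data". jog_arm: Moves the arm, as the interface text tells. Its arguments: {"type":"object","properties":{"increments":{"type":"array"},"grip":{"type":"number"}},"required":["increments"]}

```bash
mkdir -p pics; cat > h.py <<'E'
import numpy as np, cv2
from station import sense, eyes, r
def pix2plane(cam,uv,z):
    c=eyes.get_calibration(cam);K=np.array(c["camera_matrix"]);R=np.array(c["R"]);t=np.array(c["t"])
    uv=np.atleast_2d(np.array(uv,float))
    d=np.c_[(uv[:,0]-K[0,2])/K[0,0],(uv[:,1]-K[1,2])/K[1,1]]
    u=d.copy()
    for _ in range(20): u=d/(1+c["k1"]*(u**2).sum(1,keepdims=True))
    rays=np.c_[u,np.ones(len(u))]@R
    o=-R.T@t
    return o+rays*((z-o[2])/rays[:,2])[:,None]
def proj(cam,X):
    c=eyes.get_calibration(cam);K=np.array(c["camera_matrix"]);R=np.array(c["R"]);t=np.array(c["t"])
    p=np.atleast_2d(X)@R.T+t; u=p[:,:2]/p[:,2:]
    u=u*(1+c["k1"]*(u**2).sum(1,keepdims=True))
    return np.c_[u[:,0]*K[0,0]+K[0,2],u[:,1]*K[1,1]+K[1,2]]
E
python3 - <<'E'
from h import *
for c in("scene","top"): cv2.imwrite(f"pics/{c}0.png",eyes.capture(c))
for c in("scene","top"):
  for n in("gauge","scraper","sheeter","tray_spot","steamer","chopsticks_red","chopsticks_black","dish"):
    print(c,n,[(np.round(d["centre"],3).tolist(),round(d["conf"],2)) for d in eyes.spot_in(c,n)[:3]])
s=sense();print(s["time_s"],s["tcp_pos"],np.round(s["ee_rot"],3).tolist(), r.tcp_to_grasp)
E
```

```text
scene gauge [([0.368, 0.117, 0.005], 0.86), ([0.542, 0.012, 0.003], 0.78), ([0.165, -0.312, 0.006], 0.74)]
scene scraper [([0.636, 0.214, 0.039], 0.59)]
scene sheeter [([0.627, 0.339, 0.082], 0.81)]
scene tray_spot [([0.527, -0.314, 0.021], 0.67)]
scene steamer [([0.352, -0.272, 0.019], 0.72), ([0.789, 0.045, 0.089], 0.66)]
scene chopsticks_red [([0.346, 0.384, 0.006], 0.58)]
scene chopsticks_black [([0.49, -0.543, 0.004], 0.73), ([0.348, 0.387, 0.004], 0.25)]
scene dish [([0.353, -0.271, 0.016], 0.77)]
top gauge [([0.543, 0.01, 0.0], 0.95), ([0.364, 0.117, 0.006], 0.77), ([0.174, -0.305, 0.006], 0.76)]
top scraper [([0.626, 0.21, 0.041], 0.79)]
top sheeter [([0.602, 0.324, 0.08], 0.74), ([0.345, 0.379, 0.007], 0.18)]
top tray_spot [([0.552, -0.312, 0.022], 0.91)]
top steamer [([0.75, 0.028, 0.087], 0.61)]
top chopsticks_red [([0.346, 0.379, 0.012], 0.68), ([0.544, 0.01, -0.001], 0.2)]
top chopsticks_black [([0.48, -0.545, 0.009], 0.68)]
top dish [([0.36, -0.267, 0.014], 0.84)]
0.9 [ 0.14177041 -0.60867854  0.40477789] [[-0.974, -0.227, 0.0], [-0.227, 0.974, -0.0], [-0.0, -0.0, -1.0]] 0.1635
```

View pics/scene0.png

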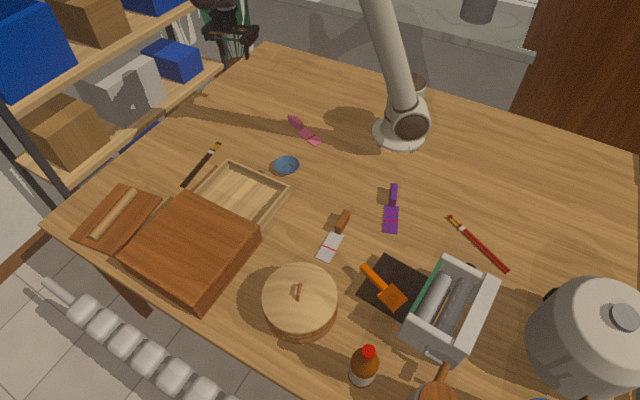

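View pics/top0.png

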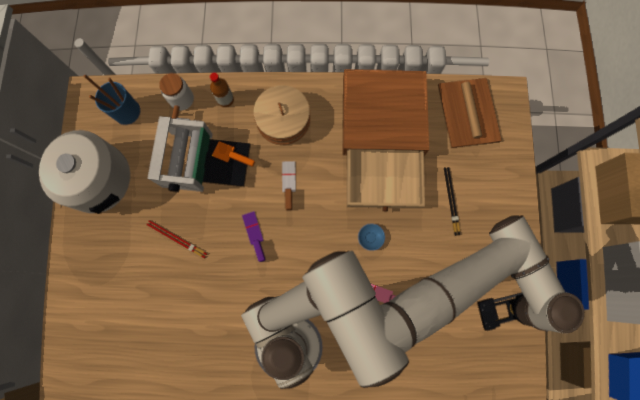

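The scene view shows the real gauge (wooden grip) at about (335,235), with purple and pink look-alikes at (391,208) and (304,130). The orange scraper is on the tray at (383,287), the sheeter at (450,310) and the drawer at (240,195). In the top view these are: gauge (289,185), scraper (233,155), feed tray (230,163), drawer (386,178). Next I'll segment by colour.

```bash
python3 - <<'E'
from h import *
t=cv2.imread("pics/top0.png"); s=cv2.imread("pics/scene0.png")
a=cv2.resize(t[105:220,145:305],None,fx=5,fy=5,interpolation=cv2.INTER_CUBIC)
cv2.imwrite("pics/tc.png",a)
b=cv2.resize(s[190:365,300:510],None,fx=3.4,fy=3.4,interpolation=cv2.INTER_CUBIC)
cv2.imwrite("pics/sc.png",b)
def seg(im,lo,hi,box):
    m=cv2.inRange(cv2.cvtColor(im,cv2.COLOR_BGR2HSV),lo,hi); k=np.zeros_like(m);x0,y0,x1,y1=box;k[y0:y1,x0:x1]=m[y0:y1,x0:x1];return k
for nm,im,bx in(("top",t,(205,135,260,190)),("scene",s,(350,250,420,320))):
    m=seg(im,(5,170,110),(20,255,255),bx); ys,xs=np.nonzero(m)
    P=pix2plane(nm,np.c_[xs,ys],0.045)
    print(nm,"scraper n",len(xs)); 
    (c,sz,an)=cv2.minAreaRect((P[:,:2]*1000).astype(np.float32)); 
    q=P[:,:2]; mu=q.mean(0); w,v=np.linalg.eigh(np.cov(q.T)); ax=v[:,1]; pr=(q-mu)@ax
    print(c,sz,an,"mean",mu,"axis",ax,pr.min(),pr.max())
    # width profile along the axis
    e=np.arange(pr.min(),pr.max(),0.01); pe=(q-mu)@v[:,0]
    print([(round(x,3),round(float(np.mean(pe[(pr>=x)&(pr<x+.01)])),4),round(float(np.ptp(pe[(pr>=x)&(pr<x+.01)])),3)) for x in e if ((pr>=x)&(pr<x+.01)).sum()>2])
for nm in("top","scene"):
    for n in ("gauge","sheeter","tray_spot"):
        for d in eyes.outline_of(nm,n)[:2] if False else []: pass
E
```

```text
top scraper n 388
(622.9696655273438, 188.39170837402344) (137.89297485351562, 51.366790771484375) 68.3548355102539 mean [0.62782412 0.2014059 ] axis [0.35472885 0.93496922] -0.08271480598866197 0.0553803083874618
[(np.float64(-0.083), 0.0011, 0.023), (np.float64(-0.073), 0.0008, 0.021), (np.float64(-0.063), 0.0003, 0.02), (np.float64(-0.053), 0.0008, 0.018), (np.float64(-0.043), -0.0005, 0.02), (np.float64(-0.033), 0.0003, 0.019), (np.float64(-0.023), -0.0004, 0.02), (np.float64(-0.013), -0.0003, 0.018), (np.float64(-0.003), -0.0025, 0.05), (np.float64(0.007), -0.0, 0.051), (np.float64(0.017), -0.0012, 0.05), (np.float64(0.027), 0.0011, 0.048), (np.float64(0.037), 0.0005, 0.049), (np.float64(0.047), 0.0011, 0.047)]
scene scraper n 745
(627.7928466796875, 190.3648681640625) (146.88197326660156, 55.27606964111328) 68.83362579345703 mean [0.63319947 0.2078709 ] axis [0.40995991 0.91210354] -0.09211232803985367 0.05654039379428831
[(np.float64(-0.092), -0.0008, 0.023), (np.float64(-0.082), -0.0015, 0.025), (np.float64(-0.072), -0.0, 0.021), (np.float64(-0.062), 0.0002, 0.027), (np.float64(-0.052), 0.0012, 0.023), (np.float64(-0.042), 0.0002, 0.024), (np.float64(-0.032), 0.0017, 0.02), (np.float64(-0.022), 0.0015, 0.02), (np.float64(-0.012), 0.0023, 0.052), (np.float64(-0.002), -0.0017, 0.055), (np.float64(0.008), -0.0009, 0.055), (np.float64(0.018), -0.0004, 0.055), (np.float64(0.028), 0.0008, 0.053), (np.float64(0.038), 0.0008, 0.052), (np.float64(0.048), -0.0009, 0.054)]
```

View pics/tc.png

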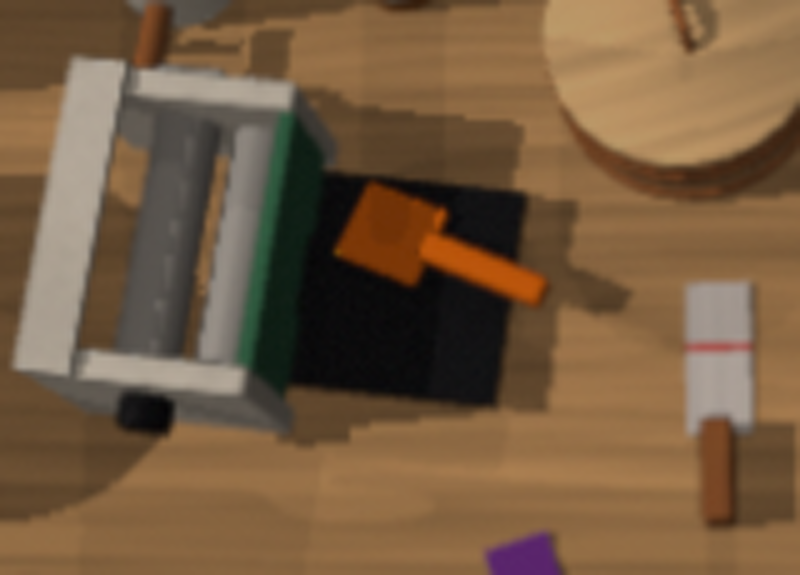

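View pics/sc.png

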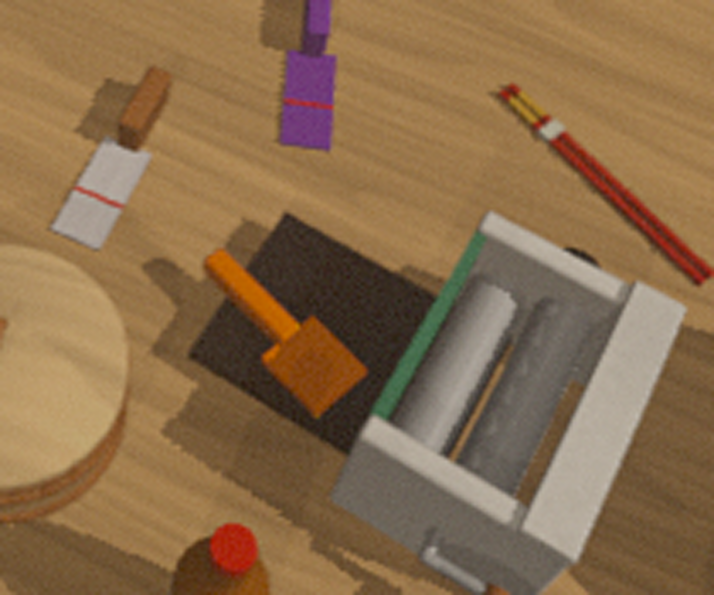

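The top crop shows the feed tray's outer corners at (527,190) and (496,407), and the gauge's blade tip at (686–751,283) with its red line at row 347. The scraper handle's end overhangs the tray at (546,292). In the scene crop the same tray corners are at (287,213) and (190,355), and the gauge line runs from (76,189) to (123,206). I'll fit poses to these corners.

```bash
cat > fit.py <<'E'
from h import *
from scipy.optimize import least_squares
def fit(pts,z0,g,verbose=True):
    # pts: list (cam, model xyz mm, pixel)
    def W(p,M): c,s=np.cos(p[2]),np.sin(p[2]); return np.array([p[0]+c*M[0]-s*M[1],p[1]+s*M[0]+c*M[1],z0+M[2]])
    def res(p): return np.concatenate([proj(cam,W(p,np.array(M)/1000))[0]-uv for cam,M,uv in pts])
    o=least_squares(res,g,x_scale=[.01,.01,.1]); return o.x,res(o.x).reshape(-1,2)
T=lambda x,y:("top",np.array([x/5-.4+145,y/5-.4+105]))
S=lambda x,y:("scene",np.array([x/3.4-.35+300,y/3.4-.35+190]))
def P(M,cp): return (cp[0],M,cp[1])
E
python3 - <<'E'
from fit import *
sh=[P((-140,-75,30),T(527,190)),P((-140,75,30),T(496,407)),P((0,75,30),T(289,385)),P((-140,75,30),S(287,213)),P((-140,-75,30),S(190,355))]
ga=[P((135,22,4),T(686,283)),P((135,-22,4),T(751,282)),P((90,22,4),T(685,347)),P((90,-22,4),T(753,347)),P((35,22,4),T(689,433)),P((35,-22,4),T(755,430)),P((-35,11,40),T(705,523)),P((-35,-11,40),T(733,522)),
 P((135,22,4),S(99,248)),P((135,-22,4),S(52,229)),P((90,22,4),S(123,206)),P((90,-22,4),S(76,189)),P((35,22,4),S(152,154)),P((35,-22,4),S(105,141))]
sc=[P((95,-28,10),T(369,180)),P((95,28,10),T(335,252)),P((35,-28,10),T(447,210)),P((35,28,10),T(415,286)),P((-50,-10,20),T(549,281)),P((-50,10,20),T(537,304)),
 P((95,28,10),S(367,372)),P((95,-28,10),S(317,416)),P((35,28,10),S(315,317)),P((35,-28,10),S(262,358)),P((-50,10,20),S(220,250)),P((-50,-10,20),S(206,264))]
for n,p,z,g in(("sheeter",sh,0,(.62,.28,1.4)),("gauge",ga,0,(.5,.01,0)),("scraper",sc,.03,(.6,.15,1.2))):
    for c in("both","top","scene"):
        x,rs=fit([q for q in p if c in("both",q[0])],z,g)
        print(n,c,np.round(x,4),"yaw",round(np.degrees(x[2]),1),"rms",round(float(np.sqrt((rs**2).mean())),2))
t=cv2.imread("pics/top0.png");s=cv2.imread("pics/scene0.png")
a=cv2.resize(t[60:220,325:485],None,fx=3.7,fy=3.7,interpolation=cv2.INTER_CUBIC); cv2.imwrite("pics/dr.png",a)
E
```

```text
sheeter both [0.6114 0.2896 1.4776] yaw 84.7 rms 0.69
sheeter top [0.6112 0.2866 1.4723] yaw 84.4 rms 0.21
sheeter scene [0.6134 0.2921 1.4689] yaw 84.2 rms 0.19
gauge both [0.4794 0.0054 0.051 ] yaw 2.9 rms 0.62
gauge top [0.4796 0.0042 0.04  ] yaw 2.3 rms 0.41
gauge scene [0.4792 0.0079 0.0447] yaw 2.6 rms 0.47
scraper both [0.6168 0.1711 1.183 ] yaw 67.8 rms 0.73
scraper top [0.6152 0.1686 1.1796] yaw 67.6 rms 0.25
scraper scene [0.6178 0.1725 1.186 ] yaw 68.0 rms 0.67
```

View pics/dr.png

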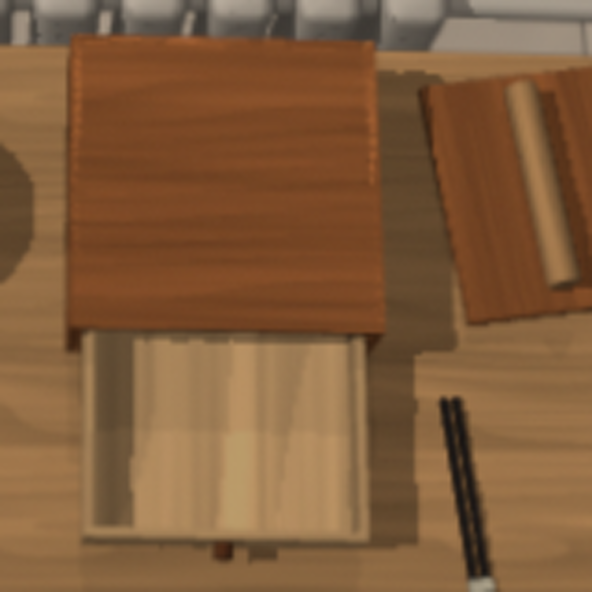

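The drawer crop shows the open tray's inside from column 95 to 358, with the front wall's inner edge near row 527 and the drawer unit's edge near row 335. Next I'll check the steamer's clearance and plan the first approach.

```bash
cat >> h.py <<'E'
def plan(xy,zg,yawy,n=None):
    """rows to bring grasp point to xy, height zg, tool y at world angle yawy (mod 180): first turn rate spread evenly"""
    s=sense();p=np.array(s["tcp_pos"]);R=np.array(s["ee_rot"])
    cur=np.degrees(np.arctan2(R[1,1],R[0,1])); d=(yawy-cur+90)%180-90
    D=np.array([xy[0],xy[1],zg+r.tcp_to_grasp])-p
    print("cur grasp",np.round(p-[0,0,r.tcp_to_grasp],4),"yaw_y",round(cur,2),"delta",np.round(D,4),"tool-frame delta",np.round(R.T@D,4),"units",np.round(R.T@D/.02,2),"turn units",round(-np.radians(d)/.08,2))
    dn=-np.radians(d)
    Rn=R@np.array([[np.cos(dn),-np.sin(dn),0],[np.sin(dn),np.cos(dn),0],[0,0,1]])
    print("  after turn units",np.round(Rn.T@D/.02,2), "t",s["time_s"], "joints",np.round(s["joints"],1))
E
python3 - <<'E'
from h import *
t=cv2.imread("pics/top0.png");
# steamer lid rim ~ z .117
for d in eyes.outline_of("top","steamer")[:1]:
    ys,xs=np.nonzero(d["mask"]); Pp=pix2plane("top",np.c_[xs,ys],.10); print("steamer",cv2.minEnclosingCircle((Pp[:,:2]*1000).astype(np.float32)))
C=lambda x,y:(x/3.7-.36+325,y/3.7-.36+60)
print("rim out z.057",pix2plane("top",[C(84,543),C(368,543),C(84,335),C(366,335)],.057).round(3).tolist())
print("rim out z.037",pix2plane("top",[C(84,543),C(368,543)],.037).round(3).tolist())
print("unit front top",pix2plane("top",[C(68,332),C(384,332)],.08).round(3).tolist())
a=np.radians(67.8); print("grip at",np.array([.6168,.1711])+.012*np.array([np.cos(a),np.sin(a)]))
plan((.6213,.182),.20,157.8)
E
```

```text
steamer ((746.3191528320312, 27.97022819519043), 104.5843734741211)
rim out z.057 [[0.452, -0.188, 0.057], [0.455, -0.437, 0.057], [0.641, -0.189, 0.057], [0.644, -0.442, 0.057]]
rim out z.037 [[0.456, -0.189, 0.037], [0.458, -0.442, 0.037]]
unit front top [[0.636, -0.173, 0.08], [0.64, -0.453, 0.08]]
grip at [0.62133409 0.18221045]
cur grasp [ 0.1418 -0.6087  0.2412] yaw_y 103.11 delta [ 0.4795  0.7907 -0.0412] tool-frame delta [-0.6464  0.6613  0.0413] units [-32.32  33.07   2.06] turn units -11.93
  after turn units [-45.66  -7.26   2.06] t 0.95 joints [-62.1  22.    0.5  -0.  -68.4 -14.8]
```

>>> {"op": "jog_arm", "data": {"increments": [[-0.98,1,0,0],[-0.98,1,0,0],[-0.98,1,0,0],[-0.98,1,0,0],[-0.98,1,0,0],[-0.98,1,0,0],[-0.98,1,0,0],[-0.98,1,0,0],[-0.98,1,0,0],[-0.98,1,0,0]], "grip": 87}}

```text
time_s: 1.95
tcp_pos: [0.2877, -0.3684, 0.405]
ee_rot: [[-0.974, -0.227, 0.001], [-0.227, 0.974, -0.0], [-0.0, -0.001, -1.0]]
wrist_force: [0.1, 0.0, 0.3]
gripper_width: 1.002
gripper_force: 0.0
```

>>> {"op": "jog_arm", "data": {"increments": [[-0.98,1,0,0],[-0.98,1,0,0],[-0.98,1,0,0],[-0.98,1,0,0],[-0.98,1,0,0],[-0.98,1,0,0],[-0.98,1,0,0],[-0.98,1,0,0],[-0.98,1,0,0],[-0.98,1,0,0]]}}

```text
time_s: 2.95
tcp_pos: [0.4332, -0.1291, 0.4051]
ee_rot: [[-0.974, -0.227, 0.001], [-0.227, 0.974, -0.0], [-0.001, -0.0, -1.0]]
wrist_force: [0.3, -0.1, 0.6]
gripper_width: 1.002
gripper_force: 0.0
```

>>> {"op": "jog_arm", "data": {"increments": [[-0.98,1,0,0],[-0.98,1,0,0],[-0.98,1,0,0],[-0.98,1,0,0],[-0.98,1,0,0],[-0.98,1,0,0],[-0.98,1,0,0],[-0.98,1,0,0],[-0.98,1,0,0],[-0.98,1,0,0]]}}

```text
time_s: 3.95
tcp_pos: [0.5789, 0.1101, 0.4048]
ee_rot: [[-0.974, -0.227, 0.0], [-0.227, 0.974, 0.0], [-0.0, -0.0, -1.0]]
wrist_force: [-0.1, -0.3, 0.1]
gripper_width: 1.0
gripper_force: 0.0
```

>>> {"op": "jog_arm", "data": {"increments": [[0,0,0,-1],[0,0,0,-1],[0,0,0,-1],[0,0,0,-1],[0,0,0,-1],[0,0,0,-1],[0,0,0,-1],[0,0,0,-1],[0,0,0,-1],[0,0,0,-1]]}}

```text
time_s: 4.95
tcp_pos: [0.5783, 0.109, 0.4048]
ee_rot: [[-0.513, -0.858, 0.0], [-0.858, 0.513, -0.0], [-0.0, -0.0, -1.0]]
wrist_force: [0.4, -0.0, 0.3]
gripper_width: 1.001
gripper_force: 0.0
```

```bash
python3 - <<'E'
from h import *
print("lid centre",pix2plane("top",[(282,112),(254,112),(310,112)],.11).round(3).tolist())
print("lid scene",pix2plane("scene",[(300,295),(262,295),(338,295)],.11).round(3).tolist())
plan((.6244,.1896),.15,157.8)
E
```

```text
lid centre [[0.752, 0.026, 0.11], [0.752, 0.118, 0.11], [0.752, -0.065, 0.11]]
lid scene [[0.776, 0.044, 0.11], [0.82, -0.034, 0.11], [0.733, 0.121, 0.11]]
cur grasp [0.5783 0.109  0.2413] yaw_y 149.14 delta [ 0.0461  0.0806 -0.0913] tool-frame delta [-0.0928  0.0018  0.0913] units [-4.64  0.09  4.56] turn units -1.89
  after turn units [-4.6  -0.61  4.56] t 4.95 joints [ 26.4  18.5  -4.9   0.  -66.6 -57.3]
```

>>> {"op": "jog_arm", "data": {"increments": [[0,0,0,-0.95],[0,0,0,-0.94],[-0.92,-0.12,0.9,0],[-0.92,-0.12,0.9,0],[-0.92,-0.12,0.9,0],[-0.92,-0.12,0.9,0],[-0.92,-0.13,0.9,0],[0,0,0,0]]}}

```text
time_s: 5.75
tcp_pos: [0.6248, 0.1908, 0.3112]
ee_rot: [[-0.38, -0.925, -0.005], [-0.925, 0.38, -0.002], [0.004, 0.004, -1.0]]
wrist_force: [-0.9, -0.8, -0.5]
gripper_width: 1.0
gripper_force: 0.0
```

```bash
python3 - <<'E'
from h import *
plan((.6244,.1896),.053,157.8)
for c in("scene","top"): cv2.imwrite(f"pics/{c}1.png",eyes.capture(c))
s=cv2.imread("pics/scene1.png");cv2.imwrite("pics/v1.png",cv2.resize(s[150:380,260:520],None,fx=2.5,fy=2.5))
# projected gripper tips at this pose
st=sense();R=np.array(st["ee_rot"]);p=np.array(st["tcp_pos"])+R@[0,0,.182]
print(proj("scene",[p+R[:,1]*.0435,p-R[:,1]*.0435,p]))
E
```

```text
cur grasp [0.6248 0.1908 0.1477] yaw_y 157.67 delta [-0.0004 -0.0012 -0.0947] tool-frame delta [ 0.0009 -0.0005  0.0947] units [ 0.05 -0.02  4.74] turn units -0.03
  after turn units [ 0.05 -0.02  4.74] t 5.75 joints [ 31.1  29.   -2.3  -0.  -59.  -53.4]
[[397.03066878 256.91332192]
 [371.10185213 277.13806721]
 [384.32306046 266.84346924]]
```

View pics/v1.png

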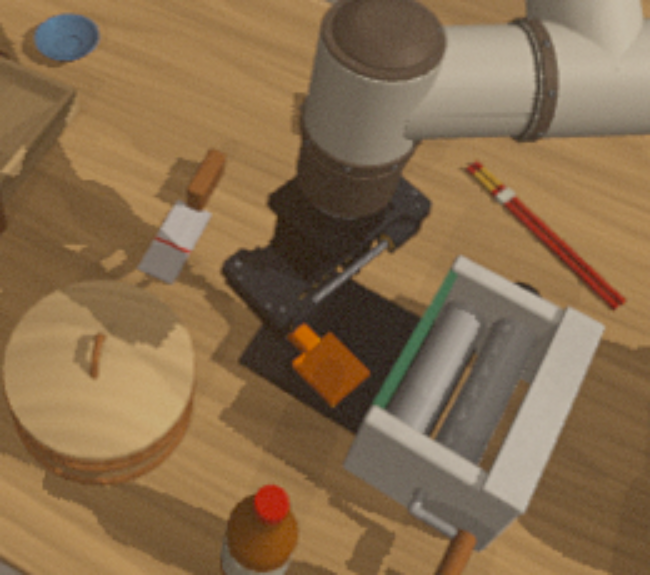

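The scene crop shows the gripper over the handle at about (310,320), with a gap between the steamer's edge at column 195 and the gripper's left end at column 225. I'll descend and close.

>>> {"op": "jog_arm", "data": {"increments": [[0.05,-0.02,0.9,0],[0,0,0.9,0],[0,0,0.9,0],[0,0,0.9,0],[0,0,0.7,0],[0,0,0.4,0],[0,0,0,0]]}}

```text
time_s: 6.55
tcp_pos: [0.6245, 0.188, 0.2202]
ee_rot: [[-0.381, -0.924, -0.001], [-0.924, 0.381, -0.001], [0.001, 0.001, -1.0]]
wrist_force: [-0.2, 0.7, -0.1]
gripper_width: 1.001
gripper_force: 0.0
```

>>> {"op": "jog_arm", "data": {"increments": [[0,0,0,0],[0,0,0,0],[0,0,0,0],[0,0,0,0],[0,0,0,0],[0,0,0,0],[0,0,0,0]], "grip": 5}}

```text
time_s: 7.25
tcp_pos: [0.6247, 0.1884, 0.2208]
ee_rot: [[-0.381, -0.925, 0.0], [-0.925, 0.381, 0.0], [-0.0, -0.0, -1.0]]
wrist_force: [-0.2, -0.1, -0.2]
gripper_width: 0.45
gripper_force: 0.0
```

>>> {"op": "jog_arm", "data": {"increments": [[0,0,0.2,0],[0,0,0,0],[0,0,0,0],[0,0,0,0],[0,0,0,0],[0,0,0,0],[0,0,0,0]]}}

```text
time_s: 7.95
tcp_pos: [0.6247, 0.1884, 0.2167]
ee_rot: [[-0.381, -0.925, -0.0], [-0.925, 0.381, -0.0], [0.0, 0.0, -1.0]]
wrist_force: [-0.2, 0.5, -0.5]
gripper_width: 0.228
gripper_force: 30.0
```

>>> {"op": "jog_arm", "data": {"increments": [[0,0,-0.5,0],[0,0,-1,0],[0,0,-1,0],[0,0,-1,0],[0,0,-1,0],[0,0,-1,0],[0,0,-1,0],[0,0,-0.5,0],[0,0,0,0]]}}

```text
time_s: 8.85
tcp_pos: [0.6248, 0.1884, 0.3591]
ee_rot: [[-0.381, -0.925, 0.004], [-0.925, 0.381, 0.002], [-0.003, -0.003, -1.0]]
wrist_force: [-0.2, 1.0, -1.8]
gripper_width: 0.227
gripper_force: 30.0
```

```bash
python3 - <<'E'
from h import *
plan((.532,-.33),.19,180)
s=sense();print(s["gripper_force"],s["wrist_force"])
im=eyes.capture("scene");cv2.imwrite("pics/scene2.png",im);cv2.imwrite("pics/v2.png",cv2.resize(im[100:360,220:520],None,fx=2,fy=2))
E
```

```text
cur grasp [0.6248 0.1884 0.1956] yaw_y 157.62 delta [-0.0928 -0.5184 -0.0056] tool-frame delta [ 0.5147 -0.1116  0.0042] units [25.74 -5.58  0.21] turn units -4.88
  after turn units [25.92  4.64  0.21] t 8.85 joints [ 31.   26.5   0.8   0.  -64.1 -53.3]
29.99376744031906 [-0.20404177  1.02590279 -1.78856588]
```

View pics/v2.png

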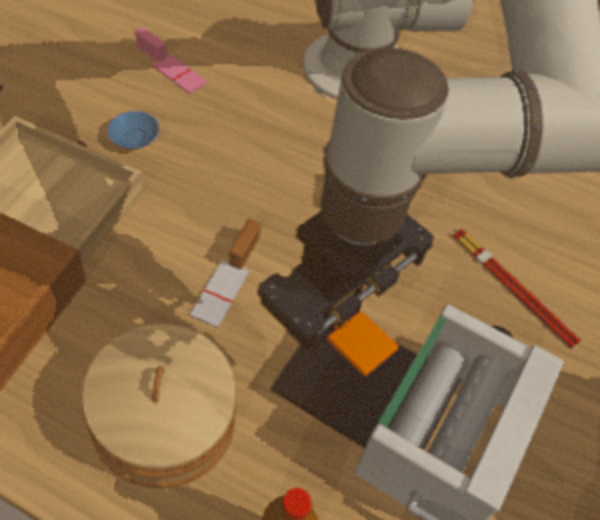

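The scraper is held flat and level, with its head visible at (363,343) clear of the tray. I'll carry it to the drawer.

>>> {"op": "jog_arm", "data": {"increments": [[0.6,-0.1,0,0],[1,-0.21,0,0],[1,-0.21,0,0],[1,-0.21,0,0],[1,-0.21,0,0],[1,-0.21,0,0],[1,-0.21,0,0],[1,-0.21,0,0],[1,-0.21,0,0],[1,-0.21,0,0]]}}

```text
time_s: 9.9
tcp_pos: [0.5879, -0.0061, 0.3569]
ee_rot: [[-0.381, -0.925, 0.0], [-0.925, 0.381, 0.0], [-0.0, -0.0, -1.0]]
wrist_force: [-0.3, -1.1, -0.9]
gripper_width: 0.225
gripper_force: 30.0
```

>>> {"op": "jog_arm", "data": {"increments": [[1,-0.21,0,0],[1,-0.21,0,0],[1,-0.21,0,0],[1,-0.21,0,0],[1,-0.21,0,0],[1,-0.21,0,0],[1,-0.21,0,0],[1,-0.21,0,0],[1,-0.21,0,0],[1,-0.21,0,0]]}}

```text
time_s: 10.9
tcp_pos: [0.5502, -0.2069, 0.3569]
ee_rot: [[-0.381, -0.924, 0.0], [-0.924, 0.381, -0.0], [-0.0, -0.0, -1.0]]
wrist_force: [0.1, 0.3, -1.0]
gripper_width: 0.232
gripper_force: 30.0
```

>>> {"op": "jog_arm", "data": {"increments": [[1,-0.2,0,0],[1,-0.2,0,0],[1,-0.2,0,0],[0.8,-0.2,0,0],[0.5,-0.1,0,-0.9],[0,0,0,-1],[0,0,0,-1],[0,0,0,-1],[0,0,0,-1],[0,0,0,0]]}}

```text
time_s: 11.9
tcp_pos: [0.5345, -0.2921, 0.3568]
ee_rot: [[0.001, -1.0, 0.0], [-1.0, -0.001, 0.0], [-0.0, -0.0, -1.0]]
wrist_force: [-0.1, -0.3, -1.5]
gripper_width: 0.226
gripper_force: 30.0
```

```bash
python3 - <<'E'
from h import *
plan((.53,-.317),.045,179.5)
E
```

```text
cur grasp [ 0.5345 -0.2921  0.1933] yaw_y -179.95 delta [-0.0045 -0.0249 -0.1483] tool-frame delta [0.0249 0.0046 0.1483] units [1.24 0.23 7.41] turn units 0.12
  after turn units [1.25 0.22 7.41] t 11.9 joints [-13.4  22.6  -5.9  -0.  -61.5  13.5]
```

>>> {"op": "jog_arm", "data": {"increments": [[0.62,0.12,0,0],[0.62,0.11,0.5,0],[0,0,1,0],[0,0,1,0],[0,0,1,0],[0,0,1,0],[0,0,1,0],[0,0,0.8,0],[0,0,0.5,0],[0,0,0,0]]}}

```text
time_s: 12.9
tcp_pos: [0.5295, -0.317, 0.2186]
ee_rot: [[-0.0, -1.0, -0.004], [-1.0, 0.0, 0.001], [-0.001, 0.004, -1.0]]
wrist_force: [-1.5, 0.0, -0.1]
gripper_width: 0.225
gripper_force: 30.0
```

```bash
python3 - <<'E'
from h import *
plan((.53,-.317),.044,179.5); print(sense()["wrist_force"])
E
```

```text
cur grasp [ 0.5295 -0.317   0.0551] yaw_y 179.98 delta [ 0.0005 -0.     -0.0111] tool-frame delta [ 0.     -0.0006  0.0111] units [ 0.   -0.03  0.56] turn units 0.11
  after turn units [ 0.   -0.03  0.56] t 12.9 joints [-15.9  31.8 -13.1  -0.  -45.3  15.9]
[-1.47456968  0.0461818  -0.12759361]
```

>>> {"op": "jog_arm", "data": {"increments": [[0,0,0.3,0],[0,0,0.2,0],[0,0,0,0],[0,0,0,0]]}}

```text
time_s: 13.3
tcp_pos: [0.5304, -0.3164, 0.2112]
ee_rot: [[0.001, -1.0, 0.001], [-1.0, -0.001, -0.0], [0.0, -0.001, -1.0]]
wrist_force: [0.1, -0.3, -0.8]
gripper_width: 0.228
gripper_force: 30.0
```

>>> {"op": "jog_arm", "data": {"increments": [[0,0,0.15,0],[0,0,0.05,0],[0,0,0,0],[0,0,0,0]]}}

```text
time_s: 13.7
tcp_pos: [0.5303, -0.3164, 0.2068]
ee_rot: [[0.001, -1.0, 0.0], [-1.0, -0.001, -0.0], [0.0, -0.0, -1.0]]
wrist_force: [0.0, 0.7, -0.9]
gripper_width: 0.225
gripper_force: 30.0
```

>>> {"op": "jog_arm", "data": {"increments": [[0,0,0,0],[0,0,0,0],[0,0,0,0],[0,0,0,0],[0,0,0,0]], "grip": 50}}

```text
time_s: 14.2
tcp_pos: [0.5303, -0.3164, 0.2068]
ee_rot: [[0.001, -1.0, 0.0], [-1.0, -0.001, -0.0], [0.0, -0.0, -1.0]]
wrist_force: [0.2, -0.2, 0.3]
gripper_width: 0.547
gripper_force: 0.0
```

>>> {"op": "jog_arm", "data": {"increments": [[0,0,-0.5,0],[0,0,-1,0],[0,0,-1,0],[0,0,-1,0],[0,0,-1,0],[0,0,-1,0],[0,0,-1,0],[0,0,0,0]]}}

```text
time_s: 15.0
tcp_pos: [0.5309, -0.3167, 0.3411]
ee_rot: [[0.002, -1.0, 0.007], [-1.0, -0.002, -0.003], [0.003, -0.007, -1.0]]
wrist_force: [-0.1, 0.5, -0.4]
gripper_width: 0.575
gripper_force: 0.0
```

```bash
python3 - <<'E'
from h import *
a=np.radians(2.6); plan((.4795,.0062),.14,92.6)
im=eyes.capture("scene");cv2.imwrite("pics/scene3.png",im)
for n in("scraper","gauge","tray_spot"):print(n,[(np.round(d["centre"],3).tolist(),round(d["conf"],2)) for d in eyes.spot_in("scene",n)[:3]])
E
```

```text
cur grasp [ 0.5309 -0.3167  0.1776] yaw_y -179.89 delta [-0.0514  0.3229 -0.0376] tool-frame delta [-0.3231  0.0511  0.0362] units [-16.16   2.55   1.81] turn units 19.09
  after turn units [ 1.85 16.25  1.81] t 15.0 joints [-15.8  24.1  -5.9   0.1 -59.5  15.9]
scraper [([0.538, -0.293, 0.029], 0.83), ([0.355, -0.27, 0.014], 0.61), ([0.543, 0.01, 0.004], 0.2)]
gauge [([0.165, -0.31, 0.006], 0.88), ([0.542, 0.011, 0.005], 0.7), ([0.367, 0.113, 0.003], 0.58)]
tray_spot [([0.537, -0.314, 0.02], 0.85)]
```

View pics/scene3.png

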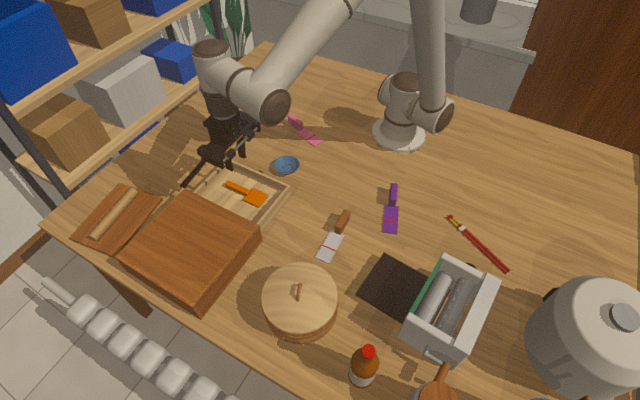

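The scraper lies flat in the drawer at (245,192), and nothing else has moved. On to the gauge.

>>> {"op": "jog_arm", "data": {"increments": [[-0.6,0.1,0,0],[-1,0.16,0,0],[-1,0.16,0,0],[-1,0.16,0,0],[-1,0.16,0,0],[-1,0.16,0,0],[-1,0.16,0,0],[-1,0.16,0,0],[-1,0.16,0,0],[-1,0.16,0,0]], "grip": 60}}

```text
time_s: 16.2
tcp_pos: [0.4985, -0.1231, 0.336]
ee_rot: [[0.001, -1.0, -0.002], [-1.0, -0.001, 0.0], [-0.0, 0.002, -1.0]]
wrist_force: [-0.1, 0.6, 0.8]
gripper_width: 0.689
gripper_force: 0.0
```

>>> {"op": "jog_arm", "data": {"increments": [[-1,0.16,0,0],[-1,0.16,0,0],[-1,0.16,0,0],[-1,0.16,0,0],[-1,0.16,0,0],[-0.8,0.1,0,0],[0,0,0,1],[0,0,0,1],[0,0,0,1],[0,0,0,1]]}}

```text
time_s: 17.2
tcp_pos: [0.4805, -0.008, 0.3361]
ee_rot: [[-0.316, -0.949, -0.002], [-0.949, 0.316, -0.0], [0.001, 0.001, -1.0]]
wrist_force: [-0.4, 0.9, 0.6]
gripper_width: 0.69
gripper_force: 0.0
```

>>> {"op": "jog_arm", "data": {"increments": [[0,0,0,1],[0,0,0,1],[0,0,0,1],[0,0,0,1],[0,0,0,1],[0,0,0,1],[0,0,0,1],[0,0,0,1],[0,0,0,1],[0,0,0,1]]}}

```text
time_s: 18.2
tcp_pos: [0.4805, -0.0081, 0.336]
ee_rot: [[-0.901, -0.434, -0.002], [-0.434, 0.901, -0.0], [0.002, 0.0, -1.0]]
wrist_force: [-0.2, -0.5, 0.4]
gripper_width: 0.69
gripper_force: 0.0
```

>>> {"op": "jog_arm", "data": {"increments": [[0,0,0,1],[0,0,0,1],[0,0,0,1],[0,0,0,1],[0,0,0,0.9],[0,0,0,0]]}}

```text
time_s: 18.8
tcp_pos: [0.4805, -0.0081, 0.3361]
ee_rot: [[-0.998, -0.06, -0.001], [-0.06, 0.998, -0.0], [0.001, -0.0, -1.0]]
wrist_force: [0.1, 0.2, -0.0]
gripper_width: 0.691
gripper_force: 0.0
```

```bash
python3 - <<'E'
from h import *
plan((.4795,.0062),.03,92.6)
E
```

```text
cur grasp [ 0.4805 -0.0081  0.1726] yaw_y 93.46 delta [-0.001   0.0143 -0.1426] tool-frame delta [-0.      0.0144  0.1426] units [-0.    0.72  7.13] turn units 0.19
  after turn units [0.01 0.72 7.13] t 18.8 joints [  18.4   11.9  -25.    -0.   -53.2 -105. ]
```

>>> {"op": "jog_arm", "data": {"increments": [[0,0.36,0.5,0.19],[0,0.36,1,0],[0,0,1,0],[0,0,1,0],[0,0,1,0],[0,0,1,0],[0,0,0.8,0],[0,0,0.5,0],[0,0,0.2,0],[0,0,0,0]]}}

```text
time_s: 19.8
tcp_pos: [0.4803, 0.006, 0.1965]
ee_rot: [[-0.999, -0.046, -0.001], [-0.046, 0.999, -0.0], [0.001, -0.0, -1.0]]
wrist_force: [-0.5, 0.2, 1.2]
gripper_width: 0.69
gripper_force: 0.0
```

>>> {"op": "jog_arm", "data": {"increments": [[0,0,0.2,0],[0,0,0,0],[0,0,0,0]]}}

```text
time_s: 20.1
tcp_pos: [0.4805, 0.0059, 0.1932]
ee_rot: [[-0.999, -0.045, 0.001], [-0.045, 0.999, 0.0], [-0.001, 0.0, -1.0]]
wrist_force: [-0.2, -0.1, 0.2]
gripper_width: 0.691
gripper_force: 0.0
```

>>> {"op": "jog_arm", "data": {"increments": [[0,0,0,0],[0,0,0,0],[0,0,0,0],[0,0,0,0],[0,0,0,0],[0,0,0,0],[0,0,0,0],[0,0,0,0]], "grip": 8}}

```text
time_s: 20.9
tcp_pos: [0.4804, 0.006, 0.1928]
ee_rot: [[-0.999, -0.045, 0.0], [-0.045, 0.999, 0.0], [-0.0, 0.0, -1.0]]
wrist_force: [-0.2, 0.6, 0.3]
gripper_width: 0.25
gripper_force: 30.0
```

>>> {"op": "jog_arm", "data": {"increments": [[0,0,0,0],[0,0,-0.4,0],[0,0,-1,0],[0,0,-1,0],[0,0,-1,0],[0,0,-1,0],[0,0,-1,0],[0,0,-1,0],[0,0,0,0],[0,0,0,0]]}}

```text
time_s: 21.9
tcp_pos: [0.4798, 0.0058, 0.3205]
ee_rot: [[-0.999, -0.044, -0.001], [-0.044, 0.999, 0.0], [0.0, 0.0, -1.0]]
wrist_force: [-0.1, -1.1, -2.3]
gripper_width: 0.252
gripper_force: 30.0
```

```bash
python3 - <<'E'
from h import *
m=np.array([.612,.289]);a=np.radians(84.4);ux=np.array([np.cos(a),np.sin(a)])
tgt=m-.145*ux; print(tgt); plan(tgt,.16,174.4)
im=eyes.capture("scene");cv2.imwrite("pics/scene4.png",im);cv2.imwrite("pics/v4.png",cv2.resize(im[130:330,270:500],None,fx=2.6,fy=2.6))
im=eyes.capture("top");cv2.imwrite("pics/top4.png",im)
E
```

```text
[0.59785048 0.14469203]
cur grasp [0.4798 0.0058 0.157 ] yaw_y 92.53 delta [0.118  0.1389 0.003 ] tool-frame delta [-0.1241  0.1336 -0.003 ] units [-6.2   6.68 -0.15] turn units -17.86
  after turn units [-7.49 -5.2  -0.15] t 21.9 joints [  20.1   12.9  -26.3   -0.   -50.8 -107.6]
```

View pics/v4.png

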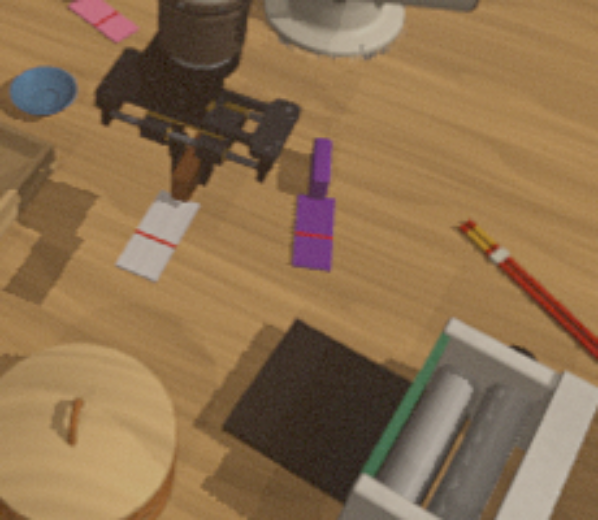

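The gauge is held level, with its blade and red line visible at (155,238). The feed tray is clear. I'll turn here first, then move to the tray.

>>> {"op": "jog_arm", "data": {"increments": [[0,0,0,-0.6],[0,0,0,-1],[0,0,0,-1],[0,0,0,-1],[0,0,0,-1],[0,0,0,-1],[0,0,0,-1],[0,0,0,-1],[0,0,0,-1],[0,0,0,-1]]}}

```text
time_s: 23.0
tcp_pos: [0.48, 0.0058, 0.3192]
ee_rot: [[-0.685, -0.728, -0.003], [-0.728, 0.685, -0.001], [0.003, 0.002, -1.0]]
wrist_force: [-0.2, 0.4, -1.2]
gripper_width: 0.254
gripper_force: 30.0
```

>>> {"op": "jog_arm", "data": {"increments": [[0,0,0,-1],[0,0,0,-1],[0,0,0,-1],[0,0,0,-1],[0,0,0,-1],[0,0,0,-1],[0,0,0,-1],[0,0,0,-1],[0,0,0,-0.26],[0,0,0,0]]}}

```text
time_s: 24.0
tcp_pos: [0.4802, 0.0059, 0.3199]
ee_rot: [[-0.098, -0.995, -0.002], [-0.995, 0.098, -0.001], [0.001, 0.002, -1.0]]
wrist_force: [0.3, 0.2, -2.2]
gripper_width: 0.247
gripper_force: 30.0
```

```bash
python3 - <<'E'
from h import *
plan((.5978,.1447),.16,174.4)
E
```

```text
cur grasp [0.4802 0.0059 0.1564] yaw_y 174.37 delta [0.1176 0.1388 0.0036] tool-frame delta [-0.1497 -0.1034 -0.004 ] units [-7.49 -5.17 -0.2 ] turn units -0.01
  after turn units [-7.48 -5.17 -0.2 ] t 24.0 joints [ 20.1  13.  -26.3  -0.  -50.8 -25.8]
```

>>> {"op": "jog_arm", "data": {"increments": [[-0.5,-0.35,0,0],[-1,-0.7,0,0],[-1,-0.7,0,0],[-1,-0.7,0,0],[-1,-0.7,0,0],[-1,-0.7,0,0],[-1,-0.7,0,0],[-0.7,-0.62,0,0],[0,0,0,0]]}}

```text
time_s: 24.9
tcp_pos: [0.5991, 0.1416, 0.32]
ee_rot: [[-0.096, -0.995, 0.001], [-0.995, 0.096, 0.0], [-0.0, -0.001, -1.0]]
wrist_force: [-0.7, 0.0, -2.6]
gripper_width: 0.25
gripper_force: 30.0
```

>>> {"op": "jog_arm", "data": {"increments": [[0,0,1,0],[0,0,1,0],[0,0,1,0],[0,0,0.8,0],[0,0,0,0],[0,0,0,0]]}}

```text
time_s: 25.5
tcp_pos: [0.5974, 0.1393, 0.2448]
ee_rot: [[-0.097, -0.995, -0.0], [-0.995, 0.097, -0.001], [0.001, 0.0, -1.0]]
wrist_force: [-0.1, 0.3, -1.5]
gripper_width: 0.252
gripper_force: 30.0
```

```bash
python3 - <<'E'
from h import *
m=np.array([.612,.289]);a=np.radians(84.4);ux=np.array([np.cos(a),np.sin(a)])
s=sense();g=np.array(s["tcp_pos"])[:2]-m;print("in sheeter frame",g@ux,g@[-ux[1],ux[0]])
plan((.5978,.1447),.0603,174.4)
a=eyes.capture("top");cv2.imwrite("pics/top5.png",a);b=eyes.capture("scene");cv2.imwrite("pics/scene5.png",b)
A=cv2.resize(a[105:200,180:280],None,fx=4,fy=4,interpolation=cv2.INTER_CUBIC);B=cv2.resize(b[230:325,330:430],None,fx=4,fy=4,interpolation=cv2.INTER_CUBIC)
cv2.imwrite("pics/v5.png",np.hstack([A,B]))
E
```

```text
in sheeter frame -0.15041982303806117 -0.00011812398803708946
cur grasp [0.5974 0.1393 0.0813] yaw_y 174.43 delta [ 0.0004  0.0054 -0.021 ] tool-frame delta [-0.0054  0.0002  0.021 ] units [-0.27  0.01  1.05] turn units 0.01
  after turn units [-0.27  0.01  1.05] t 25.5 joints [ 28.2  29.6 -12.5   0.  -47.9 -33.8]
```

View pics/v5.png

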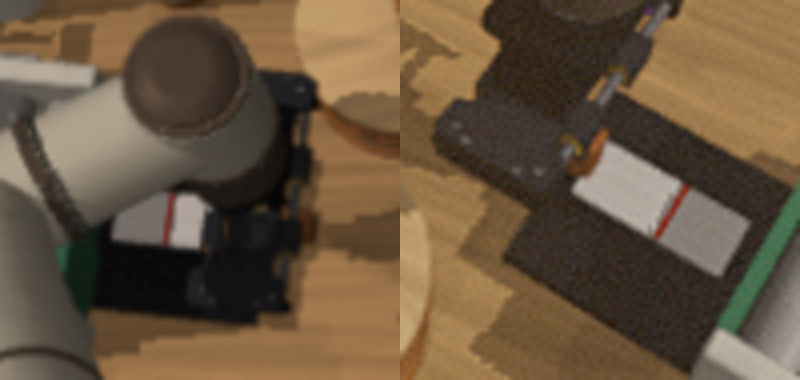

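The composite's left half (top view) shows the red line from (174,193) to (166,245). The right half (scene view) shows the blade tip at (750,222) and (724,276), the red line from (687,185) to (656,238), and the guard edge ahead. I'll check alignment against the sheeter, camera by camera.

```bash
cat > chk.py <<'E'
from fit import *
def rel(p,sh):
    a=sh[2];d=p[:2]-np.array(sh[:2]);return (np.round([d@[np.cos(a),np.sin(a)],d@[-np.sin(a),np.cos(a)]],4),round(np.degrees(p[2]-a),2))
SH={"top":(.6112,.2866,1.4723),"scene":(.6134,.2921,1.4689)}
E
python3 - <<'E'
from chk import *
B=lambda x,y:("scene",np.array([330+(x-400)/4-.375,230+y/4-.375]));A=lambda x,y:("top",np.array([180+x/4-.375,105+y/4-.375]))
z=.052
sc=[P((135,22,4),B(750,222)),P((135,-22,4),B(724,276)),P((90,22,4),B(687,185)),P((90,-22,4),B(656,238)),P((35,-22,4),B(572,192))]
tp=[P((135,-22,4),A(118,190)),P((135,22,4),A(111,241)),P((90,-22,4),A(174,193)),P((90,22,4),A(166,245))]
for n,p in(("scene",sc),("top",tp)):
    x,rs=fit(p,z,(.6,.14,1.47)); print(n,x.round(4),"rel",rel(x,SH[n]),"rms",np.sqrt((rs**2).mean()).round(2))
s=sense();g=np.r_[s["tcp_pos"][:2],np.radians(84.43)];print("tool rel",{k:rel(g,SH[k]) for k in SH})
E
```

```text
scene [0.5988 0.139  1.4861] rel (array([-0.1538, -0.0011]), np.float64(0.99)) rms 0.68
top [0.5998 0.1373 1.4986] rel (array([-0.1497, -0.0033]), np.float64(1.51)) rms 0.25
tool rel {'top': (array([-0.1478, -0.0011]), np.float64(0.07)), 'scene': (array([-1.535e-01,  1.000e-04]), np.float64(0.27))}
```

>>> {"op": "jog_arm", "data": {"increments": [[0,0,0.5,0],[0,0.1,0.3,0],[0,0,0.2,0],[0,0,0,0],[0,0,0,0]]}}

```text
time_s: 26.1
tcp_pos: [0.5953, 0.1394, 0.2247]
ee_rot: [[-0.097, -0.995, -0.0], [-0.995, 0.097, -0.0], [0.0, 0.0, -1.0]]
wrist_force: [0.5, -0.7, -2.0]
gripper_width: 0.248
gripper_force: 30.0
```

>>> {"op": "jog_arm", "data": {"increments": [[0,0,0.05,0],[-0.3,0,0,0],[-0.4,0,0,0],[-0.4,0,0,0],[-0.4,0,0,0],[0,0,0,0]]}}

```text
time_s: 26.7
tcp_pos: [0.5984, 0.1707, 0.2238]
ee_rot: [[-0.095, -0.995, 0.001], [-0.995, 0.095, 0.0], [-0.0, -0.001, -1.0]]
wrist_force: [0.1, 0.4, -2.5]
gripper_width: 0.249
gripper_force: 30.0
```

>>> {"op": "jog_arm", "data": {"increments": [[-0.3,0,0,0],[-0.4,0,0,0],[-0.4,0,0,0],[0,0,0,0],[0,0,0,0]]}}

```text
time_s: 27.2
tcp_pos: [0.6002, 0.1914, 0.2236]
ee_rot: [[-0.097, -0.995, -0.0], [-0.995, 0.097, -0.0], [0.0, 0.0, -1.0]]
wrist_force: [0.1, -0.5, -2.8]
gripper_width: 0.251
gripper_force: 30.0
```

```bash
python3 - <<'E'
from chk import *
s=sense();g=np.r_[s["tcp_pos"][:2],np.radians(84.43)];print("tool rel",{k:rel(g,SH[k]) for k in SH},s["wrist_force"],s["tcp_pos"][2]-r.tcp_to_grasp)
a=eyes.capture("top");cv2.imwrite("pics/top6.png",a);b=eyes.capture("scene");cv2.imwrite("pics/scene6.png",b)
A=cv2.resize(a[105:200,180:280],None,fx=4,fy=4,interpolation=cv2.INTER_CUBIC);B=cv2.resize(b[230:325,330:430],None,fx=4,fy=4,interpolation=cv2.INTER_CUBIC)
cv2.imwrite("pics/v6.png",np.hstack([A,B]))
E
```

```text
tool rel {'top': (array([-0.0958,  0.0015]), np.float64(0.07)), 'scene': (array([-0.1015,  0.0028]), np.float64(0.27))} [ 0.09530769 -0.51640269 -2.75570446] 0.06014672263291565
```

The ten pictures are used up, so I'll measure the red line by code from here, checking the method on the previous frame.

```bash
cat > red.py <<'E'
from chk import *
def red(cam,im,z,box):
    x0,y0,x1,y1=box;c=im[y0:y1,x0:x1].astype(int);h=cv2.cvtColor(im[y0:y1,x0:x1],cv2.COLOR_BGR2HSV)
    w=np.clip(c[...,2]-np.maximum(c[...,1],c[...,0])-35,0,None)*((h[...,0]>172)|(h[...,0]<5))
    ys,xs=np.nonzero(w)
    if len(xs)<4: return cam,"none"
    q=pix2plane(cam,np.c_[xs+x0,ys+y0],z); R=np.array([rel(np.r_[p[:2],0],SH[cam])[0] for p in q]);ww=w[ys,xs]
    m=(R*ww[:,None]).sum(0)/ww.sum(); f=np.polyfit(R[:,1],R[:,0],1,w=ww)
    return cam,len(xs),"mean",m.round(4),"spread y",R[:,1].min().round(4),R[:,1].max().round(4),"x",R[:,0].min().round(4),R[:,0].max().round(4),"slope deg",round(float(np.degrees(np.arctan(f[0]))),1)
BX={"top":(195,135,240,180),"scene":(370,255,420,310)}
E
python3 - <<'E'
from red import *
for k,z in((5,.056),(6,.0348)):
    for c in("top","scene"): print(k,*red(c,cv2.imread(f"pics/{c}{k}.png"),z,BX[c]))
E
```

```text
5 top 18 mean [-0.0593 -0.0011] spread y -0.0232 0.0183 x -0.0617 -0.0573 slope deg -0.3
5 scene 23 mean [-0.0636  0.0013] spread y -0.0203 0.0224 x -0.0657 -0.0615 slope deg -0.7
6 top 15 mean [-0.0071  0.0025] spread y -0.0172 0.0215 x -0.0088 -0.0048 slope deg 0.4
6 scene 19 mean [-0.0119  0.0038] spread y -0.0193 0.0247 x -0.0139 -0.0096 slope deg -1.0
```

```bash
python3 - <<'E'
from red import *
T5=lambda p:((p-[145,105]+.4)*5).round(0).tolist(); S5=lambda p:((p-[300,190]+.35)*3.4).round(0).tolist()
for c in("top","scene"):
    k=eyes.get_calibration(c);R=np.array(k["R"]);print(c,"cam at",(-R.T@np.array(k["t"])).round(3))
    a=SH[c][2];ux=np.array([np.cos(a),np.sin(a)]);uy=np.array([-ux[1],ux[0]])
    for M in [(-140,-75,30),(-140,75,30),(-140,-75,0),(-140,75,0),(0,-75,30),(0,75,30),(0,-105,132),(0,105,132),(10,-105,132),(10,105,132),(150,105,132),(150,-105,132)]:
        w=np.r_[np.array(SH[c][:2])+ux*M[0]/1e3+uy*M[1]/1e3,M[2]/1e3]; q=proj(c,w)[0]
        print("  ",M,T5(q) if c=="top" else S5(q))
E
```

```text
top cam at [ 0.201 -0.104  1.504]
   (-140, -75, 30) [526.0, 191.0]
   (-140, 75, 30) [495.0, 406.0]
   (-140, -75, 0) [533.0, 205.0]
   (-140, 75, 0) [503.0, 416.0]
   (0, -75, 30) [325.0, 172.0]
   (0, 75, 30) [291.0, 385.0]
   (0, -105, 132) [295.0, 78.0]
   (0, 105, 132) [242.0, 395.0]
   (10, -105, 132) [280.0, 76.0]
   (10, 105, 132) [227.0, 393.0]
   (150, 105, 132) [14.0, 371.0]
   (150, -105, 132) [72.0, 58.0]
scene cam at [1.083 0.27  0.928]
   (-140, -75, 30) [190.0, 354.0]
   (-140, 75, 30) [287.0, 214.0]
   (-140, -75, 0) [188.0, 371.0]
   (-140, 75, 0) [282.0, 233.0]
   (0, -75, 30) [356.0, 456.0]
   (0, 75, 30) [444.0, 301.0]
   (0, -105, 132) [362.0, 435.0]
   (0, 105, 132) [493.0, 205.0]
   (10, -105, 132) [376.0, 443.0]
   (10, 105, 132) [505.0, 212.0]
   (150, 105, 132) [691.0, 309.0]
   (150, -105, 132) [581.0, 566.0]
```

The top-view model also matches the machine's rear corners. The red line is about 8 mm short of the face and 2–3 mm off-centre, so I'll correct both.

>>> {"op": "jog_arm", "data": {"increments": [[-0.1,-0.05,0,0],[-0.15,-0.05,0,0],[-0.15,0,0,0],[0,0,0,0],[0,0,0,0]]}}

```text
time_s: 27.8
tcp_pos: [0.6031, 0.199, 0.2237]
ee_rot: [[-0.097, -0.995, -0.0], [-0.995, 0.097, -0.0], [0.0, 0.0, -1.0]]
wrist_force: [0.6, -0.0, -2.9]
gripper_width: 0.252
gripper_force: 30.0
```

```bash
python3 - <<'E'
from red import *
s=sense();g=np.r_[s["tcp_pos"][:2],np.radians(84.43)];print("tool rel",{k:rel(g,SH[k]) for k in SH},s["wrist_force"],s["tcp_pos"][2]-r.tcp_to_grasp)
for c in("top","scene"):
    im=eyes.capture(c);cv2.imwrite(f"pics/{c}7.png",im); print(*red(c,im,.0348,BX[c]))
E
```

```text
tool rel {'top': (array([-0.088 , -0.0005]), np.float64(0.07)), 'scene': (array([-0.0937,  0.0008]), np.float64(0.27))} [ 0.55664005 -0.04634289 -2.89648365] 0.06019920339054266
top 16 mean [0.0013 0.0017] spread y -0.0196 0.0191 x -0.0008 0.0038 slope deg -1.1
scene none
```

>>> {"op": "jog_arm", "data": {"increments": [[0,0,0.04,0],[0,0,0,0],[0,0,0,0]]}}

```text
time_s: 28.2
tcp_pos: [0.6031, 0.1989, 0.223]
ee_rot: [[-0.097, -0.995, 0.0], [-0.995, 0.097, -0.0], [0.0, -0.0, -1.0]]
wrist_force: [-0.2, 0.4, -1.7]
gripper_width: 0.253
gripper_force: 30.0
```

>>> {"op": "jog_arm", "data": {"increments": [[0,0,0,0],[0,0,0,0],[0,0,0,0],[0,0,0,0],[0,0,0,0],[0,0,0,0]], "grip": 60}}

```text
time_s: 28.8
tcp_pos: [0.6031, 0.199, 0.2231]
ee_rot: [[-0.097, -0.995, 0.0], [-0.995, 0.097, 0.0], [-0.0, -0.0, -1.0]]
wrist_force: [-0.3, -0.0, -0.1]
gripper_width: 0.667
gripper_force: 0.0
```

>>> {"op": "jog_arm", "data": {"increments": [[0,0,-0.5,0],[0,0,-1,0],[0,0,-1,0],[0,0,-1,0],[0,0,-1,0],[0,0,-1,0],[0,0,-1,0],[0,0,-1,0],[0,0,0,0]]}}

```text
time_s: 29.7
tcp_pos: [0.6036, 0.199, 0.3773]
ee_rot: [[-0.096, -0.995, 0.007], [-0.995, 0.097, 0.003], [-0.004, -0.007, -1.0]]
wrist_force: [0.7, 2.0, 0.6]
gripper_width: 0.695
gripper_force: 0.0
```

>>> {"op": "jog_arm", "data": {"increments": [[1,0,0,0],[1,0,0,0],[1,0,0,0],[1,0,0,0],[1,0,0,0],[1,0,0,0],[1,0,0,0],[1,0,0,0],[1,0,0,0],[0,0,0,0]]}}

```text
time_s: 30.7
tcp_pos: [0.585, 0.0168, 0.3729]
ee_rot: [[-0.1, -0.995, -0.001], [-0.995, 0.1, -0.0], [0.0, 0.001, -1.0]]
wrist_force: [-0.7, 0.8, -0.3]
gripper_width: 0.693
gripper_force: 0.0
```

```bash
python3 - <<'E'
from red import *
for c in("top","scene"):
    im=eyes.capture(c);cv2.imwrite(f"pics/{c}8.png",im); print(*red(c,im,.034,BX[c]))
    for n in("scraper","gauge","tray_spot"):print(n,[(np.round(d["centre"],3).tolist(),round(d["conf"],2)) for d in eyes.spot_in(c,n)[:4]])
# grip end measured by colour along sheeter x axis, top: HSV profile along centre line
im=cv2.imread("pics/top8.png");a=SH["top"][2];ux=np.array([np.cos(a),np.sin(a)])
hs=cv2.cvtColor(im,cv2.COLOR_BGR2HSV)
for xm in range(-60,12,3):
    w=np.r_[np.array(SH["top"][:2])+ux*xm/1e3,.034];u=proj("top",w)[0];print(xm,cv2.getRectSubPix(im,(1,1),tuple(map(float,u)))[0,0].tolist(),end=" ")
E
```

```text
top none
scraper [([0.527, -0.289, 0.028], 0.81)]
gauge [([0.172, -0.298, 0.007], 0.95), ([0.366, 0.114, 0.004], 0.73), ([0.599, 0.184, 0.066], 0.51)]
tray_spot [([0.559, -0.319, 0.023], 0.65), ([0.527, -0.289, 0.029], 0.56)]
scene none
scraper [([0.538, -0.289, 0.031], 0.98)]
gauge [([0.366, 0.114, 0.005], 0.91), ([0.612, 0.23, 0.035], 0.86), ([0.159, -0.326, 0.014], 0.51), ([0.532, -0.321, 0.024], 0.47)]
tray_spot [([0.532, -0.32, 0.022], 0.93)]
-60 [61, 70, 76] -57 [63, 73, 79] -54 [66, 76, 82] -51 [68, 78, 85] -48 [70, 81, 88] -45 [72, 83, 91] -42 [75, 86, 94] -39 [78, 90, 98] -36 [84, 95, 103] -33 [88, 100, 109] -30 [92, 105, 114] -27 [95, 109, 118] -24 [98, 113, 123] -21 [102, 117, 127] -18 [106, 122, 132] -15 [109, 125, 135] -12 [113, 129, 140] -9 [116, 134, 145] -6 [119, 137, 149] -3 [122, 141, 153] 0 [126, 146, 158] 3 [130, 149, 161] 6 [131, 151, 163] 9 [133, 152, 165]
```

The arm hides the slot from the top camera, so I'll move it farther out of the way and recheck.

>>> {"op": "jog_arm", "data": {"increments": [[1,0.2,0,0],[1,0.2,0,0],[1,0.2,0,0],[1,0.2,0,0],[1,0.2,0,0],[1,0.2,0,0],[1,0.2,0,0],[1,0.2,0,0],[1,0.2,0,0],[1,0.2,0,0]]}}

```text
time_s: 32.1
tcp_pos: [0.5263, -0.1757, 0.373]
ee_rot: [[-0.096, -0.995, 0.0], [-0.995, 0.096, -0.0], [-0.0, -0.0, -1.0]]
wrist_force: [0.2, -0.6, -0.3]
gripper_width: 0.69
gripper_force: 0.0
```

>>> {"op": "jog_arm", "data": {"increments": [[1,0.2,0,0],[1,0.2,0,0],[1,0.2,0,0],[1,0.2,0,0],[1,0.2,0,0],[0.5,0.2,0,0],[0,0,0,0],[0,0,0,0]]}}

```text
time_s: 32.9
tcp_pos: [0.4919, -0.2822, 0.3729]
ee_rot: [[-0.097, -0.995, 0.0], [-0.995, 0.097, 0.0], [-0.0, -0.0, -1.0]]
wrist_force: [1.3, 0.2, -1.0]
gripper_width: 0.691
gripper_force: 0.0
```

```bash
cat > fin.py <<'E'
from red import *
def prof(c,im,xs,z,y=0,sh=None):
    sh=sh or SH[c];a=sh[2];ux=np.array([np.cos(a),np.sin(a)]);uy=np.array([-ux[1],ux[0]])
    return [(x,cv2.getRectSubPix(im,(1,1),tuple(map(float,proj(c,np.r_[np.array(sh[:2])+ux*x/1e3+uy*y/1e3,z])[0])))[0,0].tolist()) for x in xs]
E
python3 - <<'E'
from fin import *
for c in("top","scene"):
    im=eyes.capture(c);cv2.imwrite(f"pics/{c}9.png",im); print(*red(c,im,.034,BX[c]))
    for n in("gauge",):print(n,[(np.round(d["centre"],3).tolist(),round(d["conf"],2)) for d in eyes.spot_in(c,n)[:4]])
    print("line",prof(c,im,range(-78,14,4),.034,15))
E
```

```text
top 17 mean [ 0.0011 -0.001 ] spread y -0.0202 0.0186 x -0.0012 0.0034 slope deg -1.0
gauge [([0.174, -0.3, 0.007], 0.66), ([0.366, 0.117, 0.004], 0.62), ([0.603, 0.234, 0.031], 0.55)]
line [(-78, [11, 10, 11]), (-74, [12, 10, 12]), (-70, [11, 10, 11]), (-66, [12, 11, 13]), (-62, [32, 34, 37]), (-58, [85, 89, 97]), (-54, [98, 103, 111]), (-50, [99, 104, 112]), (-46, [98, 104, 111]), (-42, [98, 103, 111]), (-38, [98, 104, 112]), (-34, [99, 104, 112]), (-30, [99, 104, 112]), (-26, [99, 105, 112]), (-22, [99, 105, 113]), (-18, [98, 104, 111]), (-14, [93, 98, 105]), (-10, [91, 96, 103]), (-6, [89, 94, 103]), (-2, [68, 73, 99]), (2, [42, 47, 84]), (6, [32, 40, 47]), (10, [23, 32, 19])]
scene none
gauge [([0.164, -0.314, 0.004], 0.9), ([0.362, 0.114, 0.005], 0.72)]
line [(-78, [46, 92, 145]), (-74, [50, 93, 147]), (-70, [43, 93, 145]), (-66, [52, 96, 150]), (-62, [54, 82, 122]), (-58, [110, 118, 129]), (-54, [118, 125, 135]), (-50, [118, 126, 137]), (-46, [117, 125, 137]), (-42, [120, 126, 137]), (-38, [116, 125, 135]), (-34, [119, 128, 135]), (-30, [117, 125, 136]), (-26, [118, 127, 136]), (-22, [119, 128, 137]), (-18, [115, 123, 131]), (-14, [113, 119, 130]), (-10, [111, 119, 130]), (-6, [98, 117, 105]), (-2, [83, 115, 76]), (2, [77, 111, 72]), (6, [70, 93, 74]), (10, [66, 75, 80])]
```

```bash
python3 - <<'E'
from fin import *
def feats(c,im,sh,z,y,lo,hi):
    xs=np.arange(lo,hi,1.); v=np.array([q[1] for q in prof(c,im,xs,z,y,sh)],float)
    redn=v[:,2]-v[:,:2].mean(1); g=v[:,0]
    k=(xs>lo+8); pk=xs[k][np.argmax(redn[k])]
    w=np.clip(redn-np.median(redn)-8,0,None)*(abs(xs-pk)<8); d=np.gradient(cv2.GaussianBlur(g[:,None],(1,5),0).ravel())
    j=xs<lo+45
    return "base",xs[j][np.argmax(d[j])],"red",round(float((xs*w).sum()/max(w.sum(),1)),1),"tip",xs[-40:][np.argmin(d[-40:])]
G={"top":(.4796,.0042,.040),"scene":(.4792,.0079,.0447)}
for c in("top","scene"):
    for y in(-15,15): print(0,c,y,*feats(c,cv2.imread(f"pics/{c}0.png"),G[c],.004,y,15,160))
for k,z,o in((6,.0348,0),(9,.034,8)):
  for c in("top","scene"):
    for y in(-15,0,15): print(k,c,y,*feats(c,cv2.imread(f"pics/{c}{k}.png"),SH[c],z,y,-85+o,20))
E
```

```text
0 top -15 base 37.0 red 91.5 tip 138.0
0 top 15 base 32.0 red 91.8 tip 137.0
0 scene -15 base 32.0 red 90.8 tip 136.0
0 scene 15 base 31.0 red 90.4 tip 137.0
6 top -15 base -83.0 red -7.1 tip 4.0
6 top 0 base -47.0 red -7.2 tip 5.0
6 top 15 base -46.0 red -7.5 tip 5.0
6 scene -15 base -72.0 red -11.9 tip -14.0
6 scene 0 base -67.0 red -12.1 tip -15.0
6 scene 15 base -68.0 red -11.9 tip -15.0
9 top -15 base -46.0 red -61.0 tip -1.0
9 top 0 base -47.0 red -68.2 tip -2.0
9 top 15 base -60.0 red 0.8 tip -1.0
9 scene -15 base -64.0 red 0.0 tip -6.0
9 scene 0 base -59.0 red -65.8 tip -6.0
9 scene 15 base -60.0 red -67.1 tip -6.0
```

Once the scene camera's bias, taken from the guard's own edge, is allowed for, the two cameras put the red line about 1 mm either side of the guard's face. It sits about 1 mm from the slot's middle. I'm handing in.

```bash
python3 -c "
from station import r
print(r.finish_job())"
```

```text
the job is handed in; nothing more can be done
None
```

I've handed the job in, with no verdict shown: the scraper lies flat in the drawer tray, and the gauge is in the slot with its red line measured within about 1–2 mm of the guard's face.

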